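# Test the stop button of the brake-disc lathe

## Task

Test the disc lathe's emergency stop with the fingertips, gripping and lifting nothing: press the red mushroom button fully in so that it stays latched, then twist it clockwise by pushing its ears round until it springs back out, and let it turn back. Then press the green reset button fully down, hold it for a moment and let it up again. Leave the black button beside it and all the loose things on the bench alone.

Things in the scene. Friction and masses are not known exactly. Their poses are not given: they have to be found in the camera images.
- stop_box: Yellow stop station, a fixed box 130 x 130 x 60 mm high, origin at the centre of its underside on the bench, z up. The red mushroom head stands on the middle of its top; with the head at rest its two ears lie along the box's +y and -y axis.
- stop_top (a point): Middle of the top of the red mushroom head, 108 mm above the bench at rest and 98 mm when pressed in; moves and turns with the head. The head is a 57 mm wide, 30 mm high dome with a flat crown 32 mm wide, and two upright ears, each a slab 16 mm wide and 24 mm high that reaches from the dome (28 mm from the axis) out to 55 mm from the axis. The ears' undersides are 78 mm above the bench at rest, 68 mm when pressed in. Press on the middle of the crown.
- ear_left (a point): Middle of the ear on the head's +y side, 45 mm from the axis, 12 mm above the ear's underside. To twist clockwise seen from above, push its -x side face towards +x (in the head's frame: x of this point).
- ear_right (a point): Middle of the ear on the head's -y side, 45 mm from the axis, 12 mm above the ear's underside. To twist clockwise, push its +x side face towards -x.
- stop_in (a joint): How far the head is pressed in, m: 0 out, 0.010 fully in. The push peaks at about 8 N in the first 3 mm (a 5 N push does not latch it); past about 5 mm the head snaps in by itself and stays at 0.010. It springs back if let go before that, and cannot go fully in while twisted.
- stop_twist (a joint): How far the head is twisted clockwise seen from above, rad: 0 at rest, stop at 0.75. A light spring turns it back to 0 within a second when let go. Twisting a latched head slowly lifts it (about 0.15 N m, or 3 to 4 N at an ear); at 0.35 to 0.6 rad (later if a finger rubs on it) the latch lets go and the head springs out; turn it nearly to the stop.
- reset_top (a point): Middle of the top of the green reset button, 30 mm wide, on a fixed grey panel box 80 x 130 x 50 mm high; 68 mm above the bench at rest. Its black neighbour is 66 mm away, centre to centre.
- reset (a joint): How far the green button is pressed, m: 0 up, 0.006 fully down at about 5 N; springs back.
- jog_top (a point): Middle of the top of the black button, 30 mm wide, on the same panel; to be left alone.
- jog (a joint): How far the black button is pressed, m: 0 up, 0.006 down.
- socket: Loose steel socket, upright, 26 mm wide, 42 mm high, in front of the stop box; origin at its underside. Leave alone.
- spark_plug: Loose white spark plug, upright, 25 mm wide, 50 mm high, in front of the grey panel; origin at its underside. Leave alone.
- oil_filter: Loose blue oil filter can, 76 mm wide, 85 mm high; origin at its underside. Leave alone.
- grease_jar: Loose orange jar with a black cap, 70 mm wide, 80 mm high; origin at its underside. Leave alone.
- wrench: Loose wrench lying on the bench, 200 mm long. Leave alone.
- screwdriver: Loose green-handled screwdriver lying on the bench, 200 mm long. Leave alone.
- mug: Loose white mug, 80 mm wide, 90 mm high; origin at its underside. Leave alone.

How it is judged:
On the way, in this order (a step that is already met when the one before it is completed fails the run):
1. the mushroom button is pressed fully in, not twisted (value of joint stop_in above 0.0085 m and value of joint stop_twist below 0.1 rad), for 0.2 s.
2. the latched button is being twisted clockwise (value of joint stop_twist above 0.25 rad and value of joint stop_in above 0.003 m).
3. the button has sprung fully out and turned back (value of joint stop_in below 0.0015 m and value of joint stop_twist below 0.12 rad), for 0.2 s.
4. the green reset button is pressed down while the stop is out (value of joint reset above 0.0045 m and value of joint stop_in below 0.0015 m), for 0.1 s.
At the end, for the whole second after the job is handed in: the mushroom button is out (within 1.5 mm) and turned back (within 0.12 rad), the green and black buttons are up (within 1.5 mm), and every loose thing is within 20 mm of where it stood (all of step 3 and value of joint each of reset, jog below 0.0015 m and distance of each of socket, spark_plug, oil_filter, grease_jar, wrench, screwdriver, mug from where it was at the start of the episode below 0.02 m); the robot touches nothing.
It fails at once if the black button is pressed (more than 3 mm) (value of joint jog above 0.003 m).
It fails at once if the mushroom head is gripped between two fingers while it is turned (value of joint stop_twist above 0.1 rad and ((contact force between the fingers and stop_twist_c0 above 1.5 N and contact force between the fingers and stop_twist_c1 above 1.5 N) or (contact force between the fingers and stop_twist_c2 above 1.5 N and contact force between the fingers and stop_twist_c3 above 1.5 N) or (contact force between the fingers and stop_twist_c4 above 1.5 N and contact force between the fingers and stop_twist_c5 above 1.5 N))).
It fails at once if the green button is pressed while the stop button is in (value of joint reset above 0.003 m and value of joint stop_in above 0.005 m).
It fails at once if a loose thing is shoved, lifted or carried (more than 20 mm) (distance of any of socket, spark_plug, oil_filter, grease_jar, wrench, screwdriver, mug from where it was at the start of the episode above 0.02 m).
It also fails if it takes over 54 s, if anything falls off the work surface, if the arm or the gripper's body presses on something with over 40 N, if the wrist force passes 120 N, or if a joint passes its speed limit or range.

## Robot

A 6-joint arm with a two-finger parallel gripper is mounted at the origin on the work surface. World frame = base frame: x ahead of the robot, y to its left, z up, the work surface at z = 0. Lengths are in m, angles in rad, forces in N, time in s.
With the tool pointing down it reaches from about 0.3 to 0.775 m from the base axis. Payload 14.6 kg.
Tool frame: the origin (TCP) lies at the very end of the fingers, on their centre line; the grasp point (between the pads) lies 19 mm behind it; z points along the fingers, y is the direction in which the jaws open and shut (so a half turn about z gives the same grasp; the last joint's range is limited). The gripper opens to 94 mm and grips with 3 to 60 N. Pads are 16 mm wide; open, the fingers measure 119 mm over their backs; the gripper's body (75 mm by 177 mm) begins 78 mm behind the grasp point.
Start: joints at [1.09, 0.3, 1.521, -0, 1.321, -0.067], TCP at [0.221, 0.504, 0.205] pointing down, gripper open.
Joint ranges: [-3.03, 3.03], [-0.79, 2.21], [0.23, 2.52], [-1.04, 4.18], [0, 3.07], [-2.55, 2.55]. Speed limits (rad/s): [2.22, 2.22, 2.57, 3.14, 3.14, 3.14].

## Interface

Orientations are given as [roll, pitch, yaw] about the fixed x, y, z axes, in that order (R = Rz(yaw) Ry(pitch) Rx(roll)).
In Python, from station import get_obs, vision, hand_in gives the robot as it stands.
- The arm moves only by the tool play_rows, never from a script. Its argument "moves" is a list of rows, each an object with "claw": the opening, from 0 (shut) to 1 (fully open); "linear": the shift along the tool's x, y, z in mm, a list of three; "turn": the turn, a rotation vector about the tool's x, y, z in rad, a list of three. In form: [{"claw": claw, "linear": [tx, ty, tz], "turn": [ax, ay, az]}, ...]. A call has 1 to 8 rows; each row is the pose to reach, as a shift and turn from the pose measured when the call began, along the tool's axes at that moment; what a row does not reach only later rows make up. A row lasts 1/8 s, in which the tool goes at most 62.5 mm and 10.7 degrees, less where a joint would pass 70% of its speed; a pose out of reach is approached as far as the arm can. A call with a gripper value outside its range is refused whole. The fingers move at their own pace and stop on an object; "force" is the grip in N (left out, the last holds). Time passes only in rows, so rows that repeat a pose let the fingers close. It gives the time, the measured TCP pose, the force and the opening at its end, in the units of the state.
- get_obs(): the state, without advancing time (a new reading comes with each control period).
- vision.camera(name): name is "side" or "top"; returns the picture (420x560x3 uint8, blue, green, red); there is no depth.
- vision.camera_info(name): a dict with "camera_matrix" (3x3 intrinsics, pixels), "rvec" (rotation vector, rad) and "tvec" (3), from world to camera coordinates, as OpenCV has them. Camera axes: x right, y down, z forward; pixel columns grow to the right and rows downward; lengths in m; the calibration is good to about 2 mm. A picture is of the moment at which its call begins. camera_info takes no time and is no camera call.
- hand_in(): hands the job in, once; it reports no verdict.
The state is a dict: "time_s": time; "qpos": joint angles; "joint_vel": joint speeds; "tau": joint torques, N m; "ee_pos": TCP position; "eef_rot": TCP orientation; "force": force on the tool from outside, world axes, zero at the start; "moment": the same for the moment, N m; "grip_width": finger opening in m.
Only numpy, scipy, OpenCV 4.12 (cv2) and the standard library are available. Lean on these libraries where they do the work, as an engineer would, in place of code of your own. Each camera call takes 0.05 s, during which the arm holds its last target.

## Working session

There is one attempt and no reset: what is moved stays moved. The work goes in short steps, Python scripts to look and compute and a tool call to move; the robot and the scene stay as the last step left them, time stands still between calls to the robot, and variables do not carry over. Pictures are saved under pics/ and viewed, and the job is handed in when it is done.

Besides the shell and the picture viewer there is one more tool, called by a JSON object that holds its "method" and its "body", one argument or row to a line. play_rows: Moves the arm, as the interface text tells. Its arguments: {"type":"object","properties":{"moves":{"type":"array","items":{"type":"object","properties":{"claw":{"type":"number"},"linear":{"type":"array","items":{"type":"number"}},"turn":{"type":"array","items":{"type":"number"}}}}},"force":{"type":"number"}},"required":["moves"]}

```bash
mkdir -p pics; ls; python3 - <<'E'
from station import get_obs, vision
import cv2
for n in("top","side"):
    cv2.imwrite(f"pics/{n}0.png",vision.camera(n)); print(n,vision.camera_info(n))
print(get_obs())
E
```

```text
pics
top {'camera_matrix': array([[437.57060297,   0.        , 279.00992212],
       [  0.        , 437.57060297, 210.41847969],
       [  0.        ,   0.        ,   1.        ]]), 'rvec': array([ 2.17516407, -2.16388351,  0.11586211]), 'tvec': array([0.00806699, 0.54987377, 1.26861726])}
side {'camera_matrix': array([[533.68047738,   0.        , 280.21496038],
       [  0.        , 533.68047738, 211.16379464],
       [  0.        ,   0.        ,   1.        ]]), 'rvec': array([ 2.06174205, -0.67956397,  0.37951913]), 'tvec': array([-0.42404428,  0.25696335,  1.0931702 ])}
{'time_s': 0.1, 'qpos': array([ 1.09040356e+00,  3.00411590e-01,  1.52150604e+00,  1.70894591e-05,
        1.32068673e+00, -6.65675550e-02]), 'joint_vel': array([-0.00044464, -0.00125516, -0.00200309, -0.00145409,  0.00055301,
       -0.00020247]), 'tau': array([ 7.93696054e-04, -5.32650304e+01, -3.53283334e+01,  7.09290057e-02,
        2.34597491e-02, -3.07264281e-05]), 'ee_pos': array([0.22104023, 0.5033804 , 0.20495071]), 'eef_rot': array([-3.14058430e+00, -8.38133095e-05,  2.72776316e+00]), 'force': array([-0.83157457, -0.04716203,  0.56066253]), 'moment': array([0.04294715, 0.00593503, 0.06688612]), 'grip_width': 0.09428679191319105}
```

View pics/top0.png

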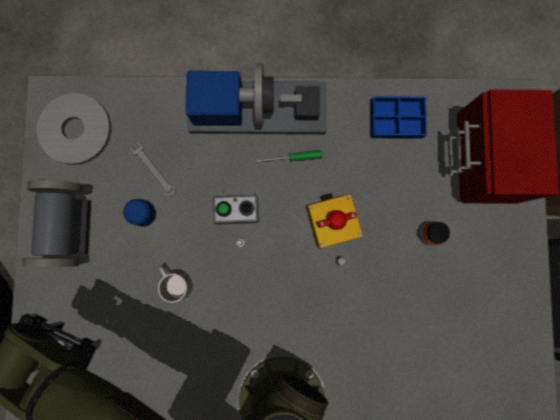

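View pics/side0.png

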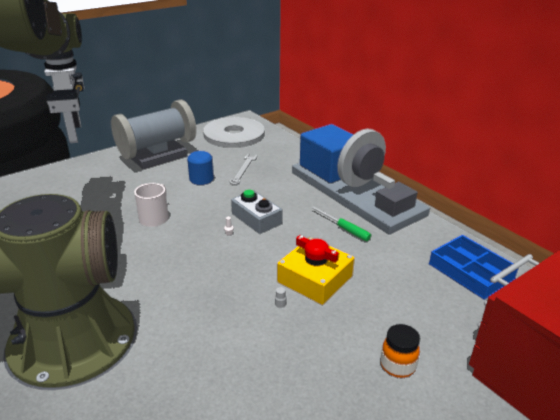

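The top view shows the yellow box with the red head at about (337,219), its ears running roughly left-right. The green button is at about (223,209) and the black one at about (246,208). The side view agrees with this.

```bash
cat > h.py <<'E'
import numpy as np,cv2
from station import get_obs, vision
def ray(n,px):
    i=vision.camera_info(n);K=i['camera_matrix'];R,_=cv2.Rodrigues(i['rvec']);t=i['tvec'].reshape(3)
    p=cv2.undistortPoints(np.array(px,float).reshape(-1,1,2),K,None).reshape(-1,2)
    d=np.c_[p,np.ones(len(p))]@R
    return -R.T@t,d
def plane(n,px,z):
    c,d=ray(n,px); return c+d*((z-c[2])/d[:,2:3])
def proj(n,P):
    i=vision.camera_info(n);return cv2.projectPoints(np.array(P,float).reshape(-1,1,3),i['rvec'],i['tvec'],i['camera_matrix'],None)[0].reshape(-1,2)
def blob(im,lo,hi,roi,hsvwrap=False):
    h=cv2.cvtColor(im,cv2.COLOR_BGR2HSV)
    m=cv2.inRange(h,lo,hi)
    if hsvwrap: m|=cv2.inRange(h,(170,lo[1],lo[2]),(180,255,255))
    k=np.zeros_like(m);x0,y0,x1,y1=roi;k[y0:y1,x0:x1]=m[y0:y1,x0:x1];return k
E
python3 - <<'E'
from h import *
t=cv2.imread('pics/top0.png');s=cv2.imread('pics/side0.png')
def big(m):
    c=max(cv2.findContours(m,0,2)[0],key=cv2.contourArea);return c
mr=blob(t,(0,150,60),(8,255,255),(300,190,370,250),True)
my=blob(t,(15,120,60),(35,255,255),(295,180,370,255))
mg=blob(t,(45,100,40),(85,255,255),(205,190,260,230))
c=big(mr);M=cv2.moments(c);u=(M['m10']/M['m00'],M['m01']/M['m00'])
rr=cv2.minAreaRect(c);print('red',u,rr,plane('top',[u],0.092))
bx=cv2.boxPoints(rr);P=plane('top',bx,0.09);print(P)
hy=cv2.convexHull(big(my|mr));ry=cv2.minAreaRect(hy);print('yel',ry);B=plane('top',cv2.boxPoints(ry),0.06);print(B, B.mean(0))
for i in range(4): e=B[(i+1)%4]-B[i];print(np.linalg.norm(e),np.degrees(np.arctan2(e[1],e[0])))
c=big(mg);(g,r)=cv2.minEnclosingCircle(c);print('green',g,r,plane('top',[g],0.068))
def tri(a,b):
    c1,d1=ray('top',[a]);c2,d2=ray('side',[b]);d1=d1[0];d2=d2[0]
    A=np.c_[d1,-d2];x=np.linalg.lstsq(A,c2-c1,rcond=None)[0];p=c1+d1*x[0];q=c2+d2*x[1];return (p+q)/2,np.linalg.norm(p-q)
mg2=blob(s,(45,100,40),(85,255,255),(230,180,265,205));g2,_=cv2.minEnclosingCircle(big(mg2));print('green side',g2,plane('side',[g2],0.068),tri(g,g2))
mr2=blob(s,(0,150,60),(8,255,255),(285,225,345,270),True)
for n,im,m,roi in(("t",t,mr,(295,180,375,255)),("s",s,mr2,(265,225,365,315)),("g",t,mg,(200,180,270,260))):
    x0,y0,x1,y1=roi;cr=im[y0:y1,x0:x1];cv2.imwrite(f'pics/crop_{n}.png',cv2.resize(cr,None,fx=6,fy=6,interpolation=cv2.INTER_CUBIC))
E
```

```text
red (336.2883895131086, 219.50133761369713) ((335.0, 219.5), (17.0, 34.0), 90.0) [[ 0.51838723 -0.15019453  0.092     ]]
[[ 0.54236477 -0.09900729  0.09      ]
 [ 0.54288006 -0.19506176  0.09      ]
 [ 0.49480423 -0.19447292  0.09      ]
 [ 0.49430315 -0.09880557  0.09      ]]
yel ((334.603759765625, 220.6132049560547), (45.741065979003906, 45.878421783447266), 74.05460357666016)
[[ 0.56297081 -0.06784891  0.06      ]
 [ 0.60054026 -0.19612707  0.06      ]
 [ 0.47299658 -0.23077309  0.06      ]
 [ 0.43623392 -0.10369915  0.06      ]] [ 0.51818539 -0.14961206  0.06      ]
0.13366656699504656 -73.6760173529089
0.13216556754743497 -164.802860202828
0.13228483536610264 106.1352252662958
0.13170982435712356 15.794692637057786
green (222.65383911132812, 208.1923065185547) 5.778304100036621 [[0.55127808 0.17303467 0.068     ]]
green side (248.5, 193.5) [[0.54524432 0.16590467 0.068     ]] (array([0.55139252, 0.17416265, 0.06183471]), np.float64(0.0013076162106396964))
```

View pics/crop_t.png

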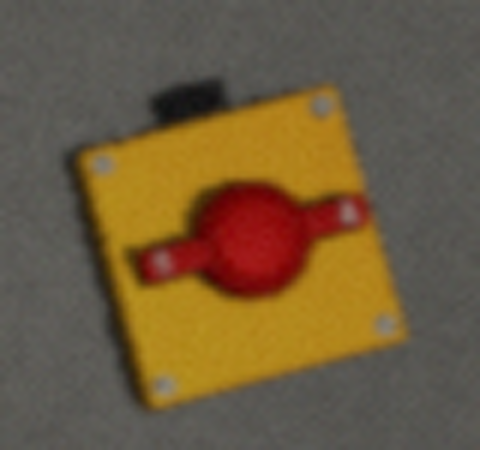

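View pics/crop_s.png

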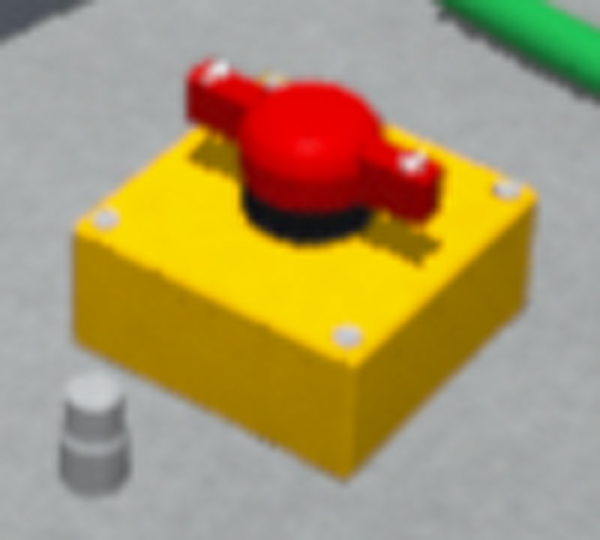

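View pics/crop_g.png

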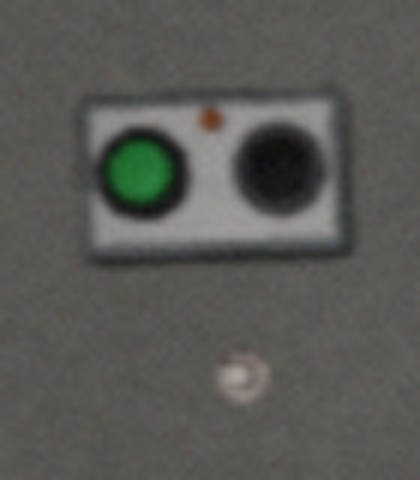

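```bash
cat >> h.py <<'E'
from scipy.spatial.transform import Rotation as Ro
C=np.array([0.5183,-0.150]);YAW=np.radians(15.2);G=np.array([0.551,0.1735])
def delta(p,yaw=None):
    o=get_obs();R=Ro.from_euler('xyz',o['eef_rot'])
    T=R if yaw is None else Ro.from_euler('xyz',[np.pi,0,yaw])
    return np.round(R.inv().apply(np.array(p)-o['ee_pos'])*1000,1),np.round((R.inv()*T).as_rotvec(),3)
def st():
    o=get_obs();print(round(o['time_s'],3),'pos',o['ee_pos'].round(4),'rot',o['eef_rot'].round(3),'F',o['force'].round(1),'w',round(o['grip_width'],4))
E
python3 - <<'E'
from h import *
print(delta([*C,0.16],YAW+np.pi/2))
# black button / socket / spark plug positions
print(proj('top',[[*C,.108],[*G,.068]]),proj('side',[[*C,.108],[*G,.068]]))
E
```

```text
(array([-534.9, -478.6,   45.4]), array([-0.001,  0.   ,  0.892]))
[[336.98738548 219.05473653]
 [222.49009573 208.28762492]] [[316.76791124 240.79778515]
 [248.70088599 191.68905764]]
```

{"method": "play_rows", "body": {
  "moves": [
    {"claw": 0,"linear": [-45,-40,0],"turn": [0,0,0.08]},
    {"claw": 0,"linear": [-89,-80,0],"turn": [0,0,0.15]},
    {"claw": 0,"linear": [-134,-120,0],"turn": [0,0,0.22]},
    {"claw": 0,"linear": [-178,-160,0],"turn": [0,0,0.3]},
    {"claw": 0,"linear": [-223,-200,0],"turn": [0,0,0.37]},
    {"claw": 0,"linear": [-267,-239,0],"turn": [0,0,0.45]},
    {"claw": 0,"linear": [-312,-279,0],"turn": [0,0,0.52]},
    {"claw": 0,"linear": [-357,-319,0],"turn": [0,0,0.6]}
  ],
  "force": 30
}}

```text
time_s: 1.1
ee_pos: [0.42, 0.0658, 0.2053]
eef_rot: [-3.141, 0.001, 2.125]
force: [0.1, 1.0, 0.5]
grip_width: 0.0172
```

```bash
python3 -c "
from h import *
st();print(delta([*C,0.13],YAW+np.pi/2))"
```

```text
1.1 pos [0.42   0.0658 0.2053] rot [-3.141e+00  1.000e-03  2.125e+00] F [0.1 1.  0.5] w 0.0172
(array([-235.2,  -30. ,   75.5]), array([-0.001,  0.001,  0.289]))
```

{"method": "play_rows", "body": {
  "moves": [
    {"claw": 0,"linear": [-50,-6,0],"turn": [0,0,0.06]},
    {"claw": 0,"linear": [-100,-13,0],"turn": [0,0,0.12]},
    {"claw": 0,"linear": [-150,-19,0],"turn": [0,0,0.18]},
    {"claw": 0,"linear": [-195,-25,20],"turn": [0,0,0.24]},
    {"claw": 0,"linear": [-235,-30,50],"turn": [0,0,0.289]},
    {"claw": 0,"linear": [-235,-30,75],"turn": [0,0,0.289]},
    {"claw": 0,"linear": [-235,-30,75],"turn": [0,0,0.289]}
  ]
}}

```text
time_s: 1.98
ee_pos: [0.5172, -0.1497, 0.1286]
eef_rot: [-3.138, -0.002, 1.836]
force: [0.1, 0.3, 0.2]
grip_width: 0.0005
```

```bash
python3 -c "
from h import *
st();print(delta([*C,0.112],YAW+np.pi/2))
cv2.imwrite('pics/s1.png',vision.camera('side'))"
```

```text
1.975 pos [ 0.5172 -0.1497  0.1286] rot [-3.138e+00 -2.000e-03  1.836e+00] F [0.1 0.3 0.2] w 0.0005
(array([-0.6,  1. , 16.6]), array([-0.004, -0.002, -0.   ]))
```

View pics/s1.png

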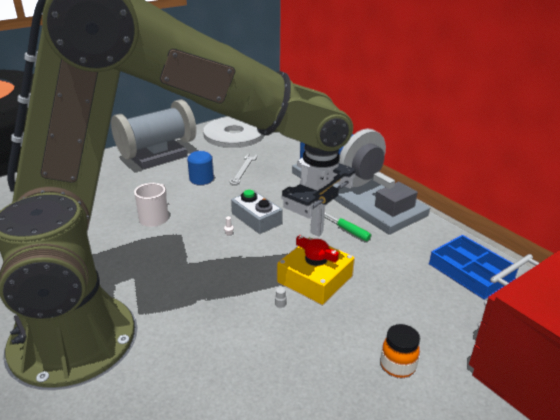

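The closed fingertips, at (317,233), hang right above the crown. I'll press now.

{"method": "play_rows", "body": {
  "moves": [
    {"claw": 0,"linear": [-0.6,1,12],"turn": [0,0,0]},
    {"claw": 0,"linear": [-0.6,1,18],"turn": [0,0,0]},
    {"claw": 0,"linear": [-0.6,1,22],"turn": [0,0,0]},
    {"claw": 0,"linear": [-0.6,1,25],"turn": [0,0,0]},
    {"claw": 0,"linear": [-0.6,1,28],"turn": [0,0,0]},
    {"claw": 0,"linear": [-0.6,1,30],"turn": [0,0,0]}
  ]
}}

```text
time_s: 2.78
ee_pos: [0.5193, -0.1501, 0.1006]
eef_rot: [-3.141, 0.001, 1.836]
force: [-0.0, 0.2, -0.0]
grip_width: 0.0003
```

{"method": "play_rows", "body": {
  "moves": [
    {"claw": 0,"linear": [-1,0,2],"turn": [0,0,0]},
    {"claw": 0,"linear": [-1,0,4],"turn": [0,0,0]},
    {"claw": 0,"linear": [-1,0,4],"turn": [0,0,0]},
    {"claw": 0,"linear": [-1,0,4],"turn": [0,0,0]}
  ]
}}

```text
time_s: 3.28
ee_pos: [0.52, -0.1511, 0.098]
eef_rot: [3.141, 0.001, 1.836]
force: [-4.0, 1.9, 17.1]
grip_width: 0.0003
```

The tip is at 98.0 mm with 17 N, so the head is fully in. Next I'll lift, check, and work out the arc path.

{"method": "play_rows", "body": {
  "moves": [
    {"claw": 0,"linear": [0,0,-10],"turn": [0,0,0]},
    {"claw": 0,"linear": [0,0,-35],"turn": [0,0,0]},
    {"claw": 0,"linear": [0,0,-35],"turn": [0,0,0]}
  ]
}}

```text
time_s: 3.65
ee_pos: [0.5207, -0.1514, 0.1345]
eef_rot: [3.139, 0.003, 1.836]
force: [0.7, 0.1, -0.5]
grip_width: 0.0004
```

```bash
cat >> h.py <<'E'
def arc(a,x=-20.5,y=46,z=.074):
    r=Ro.from_euler('z',YAW-a).apply([x/1000,y/1000,0]);return [C[0]+r[0],C[1]+r[1],z],YAW-a+np.pi/2
E
python3 -c "
from h import *
st()
for z in(.135,.074): print(delta(*arc(0,x=-34,z=z)))
im=vision.camera('side');cv2.imwrite('pics/s2.png',cv2.resize(im[190:320,240:400],None,fx=5,fy=4.6,interpolation=2))"
```

```text
3.65 pos [ 0.5207 -0.1514  0.1345] rot [3.139e+00 3.000e-03 1.836e+00] F [ 0.7  0.1 -0.5] w 0.0004
(array([ 48. , -36. ,  -0.8]), array([0.003, 0.003, 0.   ]))
(array([ 48.2, -36.1,  60.2]), array([0.003, 0.003, 0.   ]))
```

View pics/s2.png

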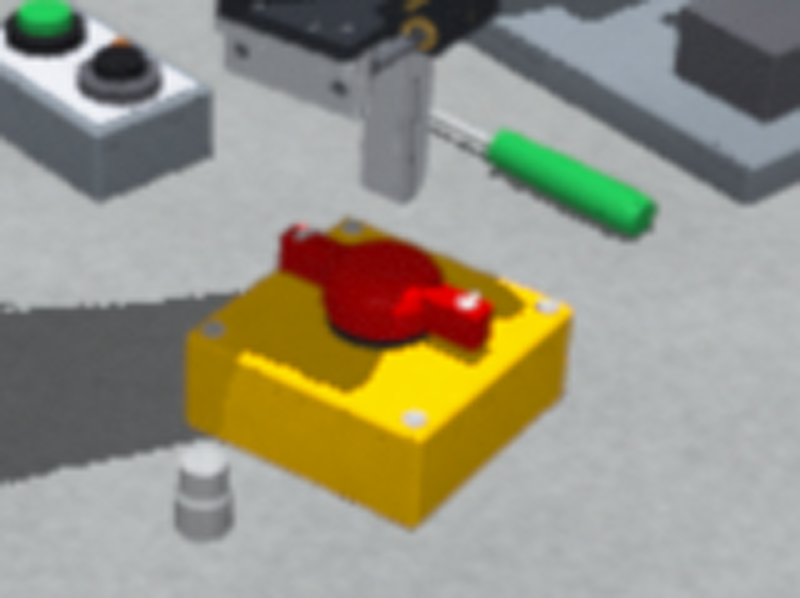

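The head sits lower, with the black neck almost hidden, so it has latched. I'll go to the -x side of the left ear.

{"method": "play_rows", "body": {
  "moves": [
    {"claw": 0,"linear": [24,-18,0],"turn": [0,0,0]},
    {"claw": 0,"linear": [48,-36,0],"turn": [0,0,0]},
    {"claw": 0,"linear": [48,-36,10],"turn": [0,0,0]},
    {"claw": 0,"linear": [48,-36,30],"turn": [0,0,0]},
    {"claw": 0,"linear": [48,-36,50],"turn": [0,0,0]},
    {"claw": 0,"linear": [48,-36,60],"turn": [0,0,0]},
    {"claw": 0,"linear": [48,-36,60],"turn": [0,0,0]}
  ]
}}

```text
time_s: 4.58
ee_pos: [0.4727, -0.1145, 0.0722]
eef_rot: [-3.142, 0.001, 1.836]
force: [0.3, 0.7, 0.9]
grip_width: 0.0003
```

```bash
python3 -c "
from h import *
st()
print(delta(*arc(0,x=-24)))
for a in np.arange(0,.81,.1): print(round(a,2),*delta(*arc(a)))
im=vision.camera('side');cv2.imwrite('pics/s3.png',cv2.resize(im[190:320,240:400],None,fx=5,fy=4.6,interpolation=2))"
```

```text
4.575 pos [ 0.4727 -0.1145  0.0722] rot [-3.142e+00  1.000e-03  1.836e+00] F [0.3 0.7 0.9] w 0.0003
(array([-0.2, 10.7, -1.8]), array([-0.   ,  0.001,  0.   ]))
0.0 [-0.2 14.2 -1.8] [-0.     0.001  0.   ]
0.1 [ 1.6 18.9 -1.8] [-0.     0.001  0.1  ]
0.2 [ 2.9 23.7 -1.8] [0.    0.001 0.2  ]
0.3 [ 3.8 28.7 -1.8] [0.    0.001 0.3  ]
0.4 [ 4.1 33.7 -1.8] [0.    0.001 0.4  ]
0.5 [ 3.9 38.7 -1.8] [0.    0.001 0.5  ]
0.6 [ 3.3 43.7 -1.8] [0.    0.001 0.6  ]
0.7 [ 2.1 48.6 -1.8] [0.    0.001 0.7  ]
0.8 [ 0.5 53.4 -1.8] [0.    0.001 0.8  ]
```

View pics/s3.png

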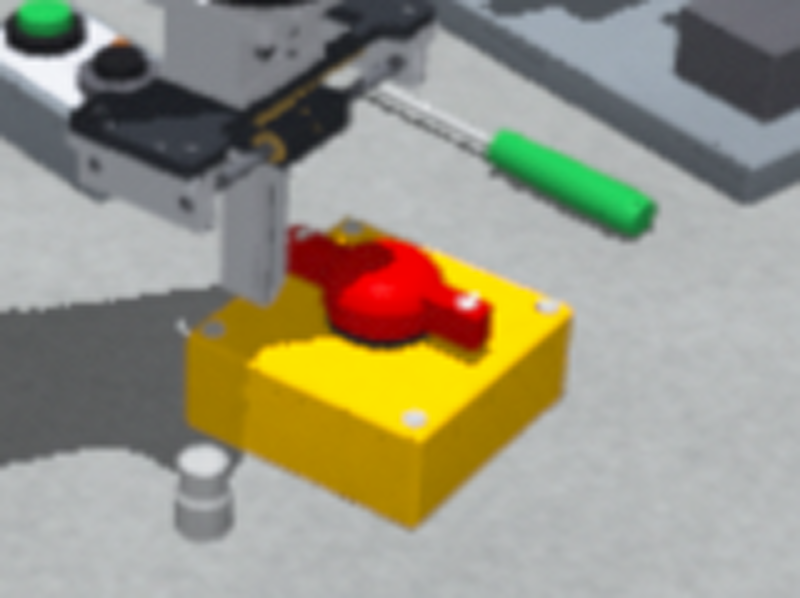

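The finger is at about (255,290) in the crop, just short of the left ear's near face. I'll start the arc push.

{"method": "play_rows", "body": {
  "moves": [
    {"claw": 0,"linear": [0,10,-1],"turn": [0,0,0]},
    {"claw": 0,"linear": [0,14,-1],"turn": [0,0,0]},
    {"claw": 0,"linear": [0.7,16.5,-1],"turn": [0,0,0.05]},
    {"claw": 0,"linear": [1.6,19,-1],"turn": [0,0,0.1]},
    {"claw": 0,"linear": [2.3,21.3,-1],"turn": [0,0,0.15]},
    {"claw": 0,"linear": [3,23.7,-1],"turn": [0,0,0.2]},
    {"claw": 0,"linear": [3.4,26.2,-1],"turn": [0,0,0.25]},
    {"claw": 0,"linear": [3.8,28.7,-1],"turn": [0,0,0.3]}
  ]
}}

```text
time_s: 5.62
ee_pos: [0.4997, -0.1031, 0.0742]
eef_rot: [3.141, 0.001, 1.535]
force: [-5.3, 0.4, 4.2]
grip_width: 0.0009
```

```bash
python3 -c "
from h import *
st()
for a in np.arange(.3,.81,.1): print(round(a,2),*delta(*arc(a,z=.073)))
im=vision.camera('side');cv2.imwrite('pics/s4.png',cv2.resize(im[190:320,240:400],None,fx=5,fy=4.6,interpolation=2))"
```

```text
5.625 pos [ 0.4997 -0.1031  0.0742] rot [3.141e+00 1.000e-03 1.535e+00] F [-5.3  0.4  4.2] w 0.0009
0.3 [-0.2 -0.3  1.2] [ 0.001  0.001 -0.001]
0.4 [1.6 4.4 1.2] [0.001 0.001 0.099]
0.5 [2.9 9.3 1.2] [0.001 0.001 0.199]
0.6 [ 3.8 14.2  1.2] [0.001 0.001 0.299]
0.7 [ 4.1 19.3  1.2] [0.001 0.001 0.399]
0.8 [ 4.  24.3  1.2] [0.001 0.001 0.499]
```

View pics/s4.png

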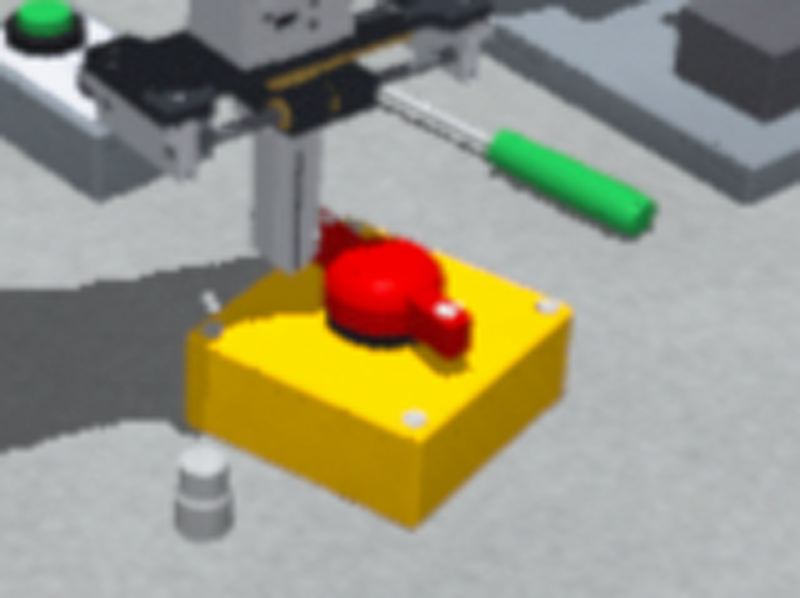

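The head has turned about 0.3 rad and is still low, with a 5 N push. I'll continue nearly to the stop.

{"method": "play_rows", "body": {
  "moves": [
    {"claw": 0,"linear": [0.8,2,0],"turn": [0,0,0.05]},
    {"claw": 0,"linear": [1.6,4.4,0],"turn": [0,0,0.1]},
    {"claw": 0,"linear": [2.2,7,0],"turn": [0,0,0.15]},
    {"claw": 0,"linear": [2.9,9.3,0],"turn": [0,0,0.2]},
    {"claw": 0,"linear": [3.4,11.8,0],"turn": [0,0,0.25]},
    {"claw": 0,"linear": [3.8,14.2,0],"turn": [0,0,0.3]},
    {"claw": 0,"linear": [4,16.7,0],"turn": [0,0,0.35]},
    {"claw": 0,"linear": [4,19.3,0],"turn": [0,0,0.4]}
  ]
}}

```text
time_s: 6.68
ee_pos: [0.5198, -0.0996, 0.0744]
eef_rot: [3.14, 0.001, 1.132]
force: [-0.7, 1.7, 1.0]
grip_width: 0.0006
```

```bash
python3 -c "
from h import *
st()
for a in (.72,.75): print(round(a,2),*delta(*arc(a,z=.073)))
im=vision.camera('side');cv2.imwrite('pics/s5.png',cv2.resize(im[190:320,240:400],None,fx=5,fy=4.6,interpolation=2))"
```

```text
6.675 pos [ 0.5198 -0.0996  0.0744] rot [3.140e+00 1.000e-03 1.132e+00] F [-0.7  1.7  1. ] w 0.0006
0.72 [0.1 0.3 1.4] [0.002 0.001 0.016]
0.75 [0.6 1.7 1.4] [0.002 0.001 0.046]
```

View pics/s5.png

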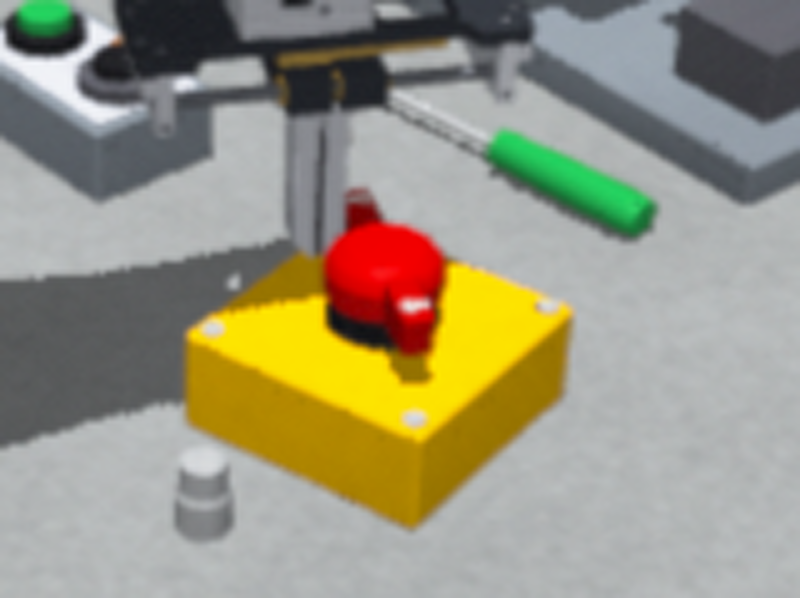

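It has sprung out: the neck is visible and the force is down to 2 N. I'll back off along the arc.

```bash
python3 -c "
from h import *
for a,x in ((.6,-24),(.45,-26),(.3,-30),(.15,-34),(0,-38)): print(a,*delta(*arc(a,x=x,y=48,z=.073)))"
```

```text
0.6 [-1.1 -8.9  1.4] [ 0.002  0.001 -0.106]
0.45 [ -6.4 -17.3   1.4] [ 0.002  0.001 -0.256]
0.3 [-14.  -26.5   1.4] [ 0.002  0.001 -0.406]
0.15 [-23.5 -34.2   1.4] [ 0.002  0.001 -0.556]
0 [-34.4 -40.    1.4] [ 0.001  0.001 -0.706]
```

{"method": "play_rows", "body": {
  "moves": [
    {"claw": 0,"linear": [0,-9,0],"turn": [0,0,-0.1]},
    {"claw": 0,"linear": [-6,-17,0],"turn": [0,0,-0.25]},
    {"claw": 0,"linear": [-14,-27,0],"turn": [0,0,-0.4]},
    {"claw": 0,"linear": [-24,-34,0],"turn": [0,0,-0.55]},
    {"claw": 0,"linear": [-34,-40,0],"turn": [0,0,-0.7]},
    {"claw": 0,"linear": [-34,-40,-30],"turn": [0,0,-0.7]},
    {"claw": 0,"linear": [-34,-40,-75],"turn": [0,0,-0.7]},
    {"claw": 0,"linear": [-34,-40,-75],"turn": [0,0,-0.7]}
  ]
}}

```text
time_s: 7.72
ee_pos: [0.4707, -0.1136, 0.1525]
eef_rot: [3.135, 0.005, 1.831]
force: [-0.4, 0.3, -0.2]
grip_width: 0.0005
```

```bash
python3 -c "
from h import *
st()
print(delta([*G,.12],np.pi/2))
im=vision.camera('side');cv2.imwrite('pics/s6.png',cv2.resize(im[190:320,240:400],None,fx=5,fy=4.6,interpolation=2))"
```

```text
7.725 pos [ 0.4707 -0.1136  0.1525] rot [3.135 0.005 1.831] F [-0.4  0.3 -0.2] w 0.0005
(array([257. , 151.3,  32.1]), array([0.007, 0.004, 0.26 ]))
```

View pics/s6.png

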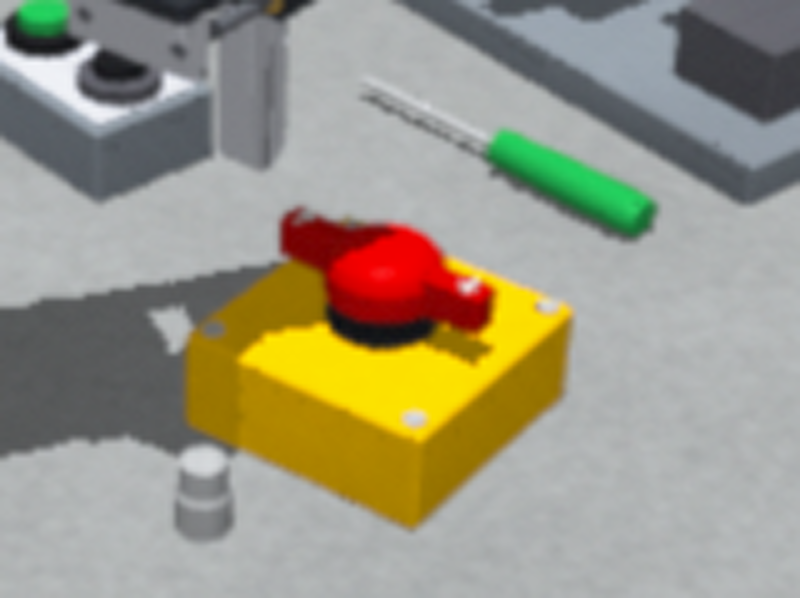

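The head is fully out and its ears are back at rest. Next is the green button, travelling at a height of about 0.15 m.

{"method": "play_rows", "body": {
  "moves": [
    {"claw": 0,"linear": [45,26,0],"turn": [0,0,0.05]},
    {"claw": 0,"linear": [90,53,0],"turn": [0,0,0.1]},
    {"claw": 0,"linear": [135,79,0],"turn": [0,0,0.15]},
    {"claw": 0,"linear": [180,106,0],"turn": [0,0,0.2]},
    {"claw": 0,"linear": [225,132,0],"turn": [0,0,0.26]},
    {"claw": 0,"linear": [257,151,0],"turn": [0,0,0.26]},
    {"claw": 0,"linear": [257,151,32],"turn": [0.007,0.004,0.26]},
    {"claw": 0,"linear": [257,151,50],"turn": [0.007,0.004,0.26]}
  ]
}}

```text
time_s: 8.78
ee_pos: [0.5489, 0.1738, 0.0974]
eef_rot: [-3.135, -0.0, 1.572]
force: [-0.5, 0.8, 0.1]
grip_width: 0.0007
```

```bash
python3 -c "
from h import *
st()
print(delta([*G,.08],np.pi/2))
im=vision.camera('side');cv2.imwrite('pics/s7.png',cv2.resize(im[140:270,180:340],None,fx=5,fy=4.6,interpolation=2))"
```

```text
8.775 pos [0.5489 0.1738 0.0974] rot [-3.135 -0.     1.572] F [-0.5  0.8  0.1] w 0.0007
(array([-0.3,  2.2, 17.4]), array([-0.006, -0.   ,  0.001]))
```

View pics/s7.png

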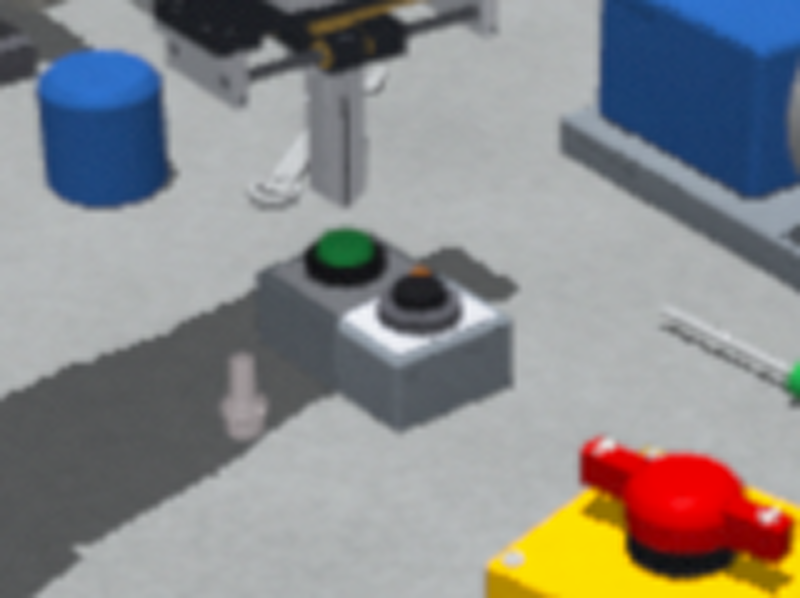

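The fingertips are straight above the green button at (340,245), well clear of the black one. I'll press to about z = 0.061.

{"method": "play_rows", "body": {
  "moves": [
    {"claw": 0,"linear": [0,2,17],"turn": [-0.006,0,0]},
    {"claw": 0,"linear": [0,2,26],"turn": [-0.006,0,0]},
    {"claw": 0,"linear": [0,2,30],"turn": [-0.006,0,0]},
    {"claw": 0,"linear": [0,2,33],"turn": [-0.006,0,0]},
    {"claw": 0,"linear": [0,2,36],"turn": [-0.006,0,0]},
    {"claw": 0,"linear": [0,2,36],"turn": [-0.006,0,0]}
  ]
}}

```text
time_s: 9.57
ee_pos: [0.5503, 0.173, 0.0652]
eef_rot: [-3.141, 0.001, 1.571]
force: [-27.7, -9.2, 55.4]
grip_width: 0.0005
```

I get 55 N at 65 mm with a sideways force, so the tip is catching something other than the button. I'll back off and look.

```bash
python3 -c "
from h import *
st();print(get_obs()['moment'])
for n in('side','top'):
  im=vision.camera(n);y,x=(140,180) if n=='side' else (150,170);cv2.imwrite(f'pics/{n}8.png',cv2.resize(im[y:y+130,x:x+160],None,fx=5,fy=4.6,interpolation=2))"
```

```text
9.575 pos [0.5503 0.173  0.0652] rot [-3.141e+00  1.000e-03  1.571e+00] F [-27.7  -9.2  55.4] w 0.0005
[-1.94605281  5.63542514 -0.01422501]
```

View pics/side8.png

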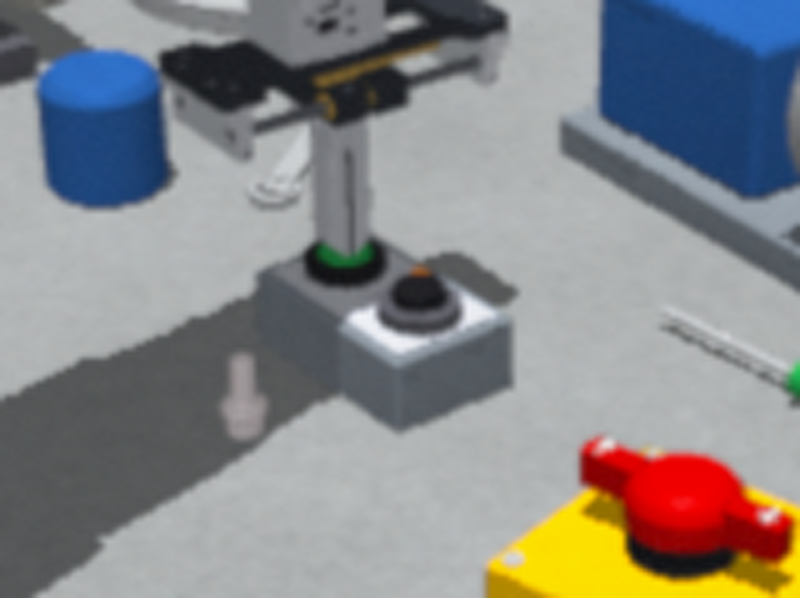

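{"method": "play_rows", "body": {
  "moves": [
    {"claw": 0,"linear": [0,0,-6],"turn": [0,0,0]},
    {"claw": 0,"linear": [0,0,-20],"turn": [0,0,0]},
    {"claw": 0,"linear": [0,0,-20],"turn": [0,0,0]}
  ]
}}

```text
time_s: 10.05
ee_pos: [0.551, 0.1731, 0.0865]
eef_rot: [3.14, -0.0, 1.571]
force: [-0.0, 0.1, -0.7]
grip_width: 0.0004
```

The tip's corners reach 14.8 mm from the centre of a button with 15 mm radius, so it most likely caught the collar. A single finger (12.5 x 16 mm) leaves margin. I'll half-open the gripper, with the other finger on the far (+x) side, clear of everything.

{"method": "play_rows", "body": {
  "moves": [
    {"claw": 0.1,"linear": [0,10,-20],"turn": [0,0,0]},
    {"claw": 0.5,"linear": [0,30,-25],"turn": [0,0,0]},
    {"claw": 0.5,"linear": [0,30,-25],"turn": [0,0,0]},
    {"claw": 0.5,"linear": [0,30,-25],"turn": [0,0,0]},
    {"claw": 0.5,"linear": [0,30,-20],"turn": [0,0,0]},
    {"claw": 0.5,"linear": [0,30,-10],"turn": [0,0,0]},
    {"claw": 0.5,"linear": [0,30,-5],"turn": [0,0,0]}
  ]
}}

```text
time_s: 10.92
ee_pos: [0.5805, 0.1731, 0.0904]
eef_rot: [3.141, 0.0, 1.571]
force: [1.0, -0.9, 0.1]
grip_width: 0.0469
```

```bash
python3 -c "
from h import *
st();w=get_obs()['grip_width']
print(delta([G[0]+w/2+.00625,G[1],.068],np.pi/2))
for n in('side','top'):
  im=vision.camera(n);y,x=(140,180) if n=='side' else (150,170);cv2.imwrite(f'pics/{n}9.png',cv2.resize(im[y:y+130,x:x+160],None,fx=5,fy=4.6,interpolation=2))"
```

```text
10.925 pos [0.5805 0.1731 0.0904] rot [3.141 0.    1.571] F [ 1.  -0.9  0.1] w 0.0469
(array([ 0.4,  0.2, 22.4]), array([0.   , 0.   , 0.001]))
```

View pics/side9.png

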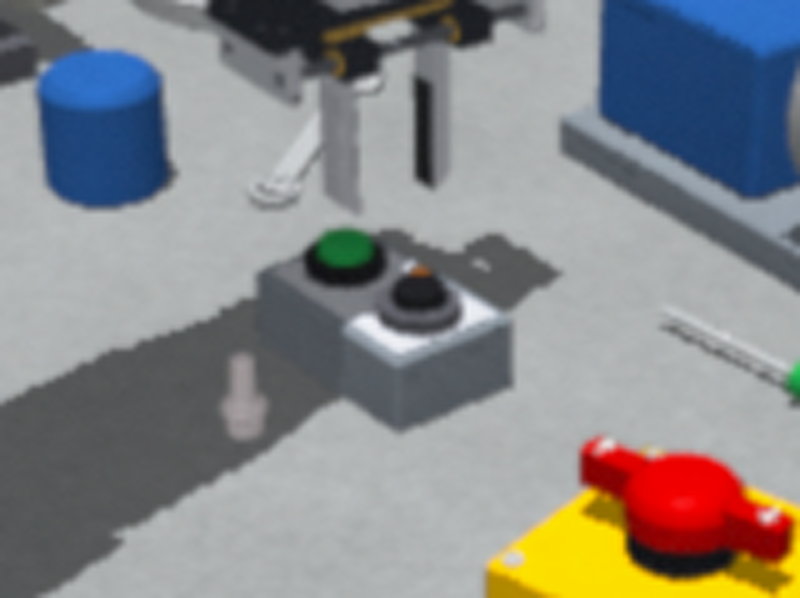

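View pics/top9.png

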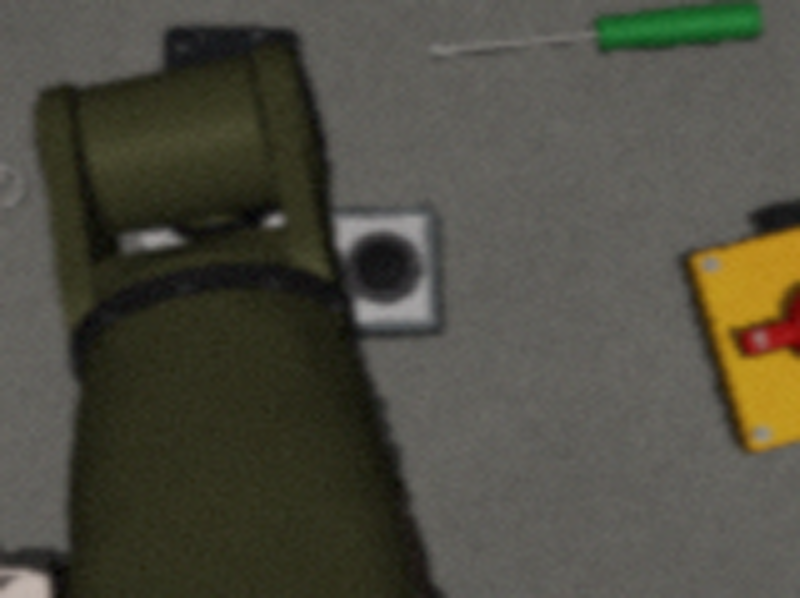

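The near finger, at (342,205) in the side crop, hangs over the green button. The far finger hangs past the panel's edge. I'll press gradually.

{"method": "play_rows", "body": {
  "moves": [
    {"claw": 0.5,"linear": [0,0,15],"turn": [0,0,0]},
    {"claw": 0.5,"linear": [0,0,22],"turn": [0,0,0]},
    {"claw": 0.5,"linear": [0,0,25],"turn": [0,0,0]},
    {"claw": 0.5,"linear": [0,0,25],"turn": [0,0,0]}
  ]
}}

```text
time_s: 11.52
ee_pos: [0.5804, 0.173, 0.0661]
eef_rot: [-3.142, 0.0, 1.571]
force: [-4.8, -1.9, 8.9]
grip_width: 0.0471
```

{"method": "play_rows", "body": {
  "moves": [
    {"claw": 0.5,"linear": [0,0,1],"turn": [0,0,0]},
    {"claw": 0.5,"linear": [0,0,2],"turn": [0,0,0]},
    {"claw": 0.5,"linear": [0,0,2],"turn": [0,0,0]}
  ]
}}

```text
time_s: 11.9
ee_pos: [0.5805, 0.1731, 0.0658]
eef_rot: [3.141, 0.0, 1.572]
force: [-7.8, -2.4, 18.3]
grip_width: 0.0471
```

```bash
python3 -c "
from h import *
st();print(get_obs()['moment'],get_obs()['tau'])
im=vision.camera('side');cv2.imwrite('pics/s10.png',cv2.resize(im[160:240,210:310],None,fx=8,fy=7.5,interpolation=2))"
```

```text
11.9 pos [0.5805 0.1731 0.0658] rot [3.141 0.    1.572] F [-7.8 -2.4 18.3] w 0.0471
[-0.44278938  2.05573963  0.08553941] [-1.46721960e-01 -5.39114285e+01 -2.88657010e+01  7.77183613e-02
 -2.63387941e+00  5.30037086e-02]
```

View pics/s10.png

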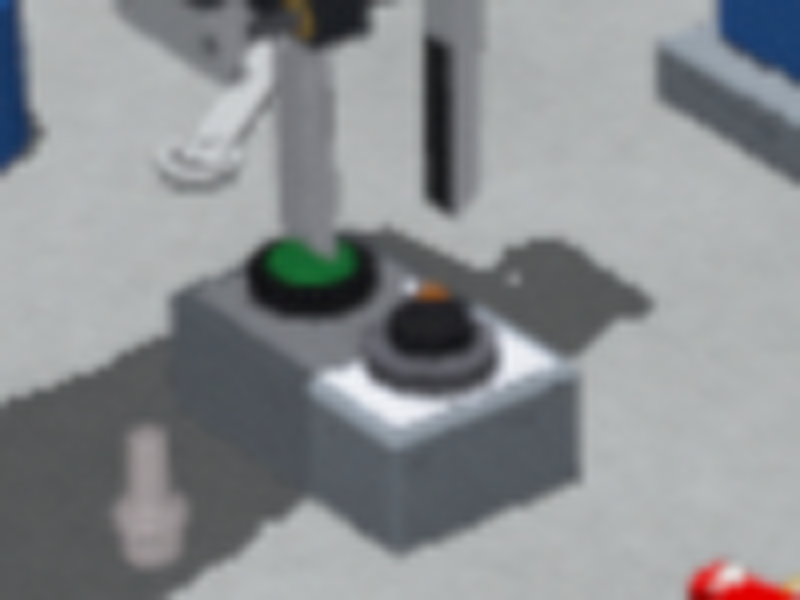

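```bash
python3 -c "
from h import *
f=lambda P:((proj('side',P)-[210,160])*[8,7.5]).round(0).tolist()
e=np.array([.5805,.1731])
for z in(.0658,.062):
  print('tip corners',z,f([[e[0]-.0235-dx,e[1]+dy,z] for dx in(0,.0125) for dy in(-.008,.008)]))
for z in(.068,.062):
  print('button -y,+y,-x,+x',z,f([[G[0]+a,G[1]+b,z] for a,b in((0,-.015),(0,.015),(-.015,0),(.015,0),(0,0))]))
im=cv2.imread('pics/side0.png');cv2.imwrite('pics/s0c.png',cv2.resize(im[160:240,210:310],None,fx=8,fy=7.5,interpolation=2))
"
```

```text
tip corners 0.0658 [[338.0, 248.0], [312.0, 229.0], [308.0, 258.0], [281.0, 240.0]]
tip corners 0.062 [[339.0, 257.0], [312.0, 238.0], [308.0, 267.0], [282.0, 249.0]]
button -y,+y,-x,+x 0.068 [[334.0, 255.0], [285.0, 221.0], [273.0, 250.0], [346.0, 225.0], [310.0, 238.0]]
button -y,+y,-x,+x 0.062 [[335.0, 269.0], [286.0, 235.0], [273.0, 264.0], [346.0, 239.0], [310.0, 252.0]]
```

View pics/s0c.png

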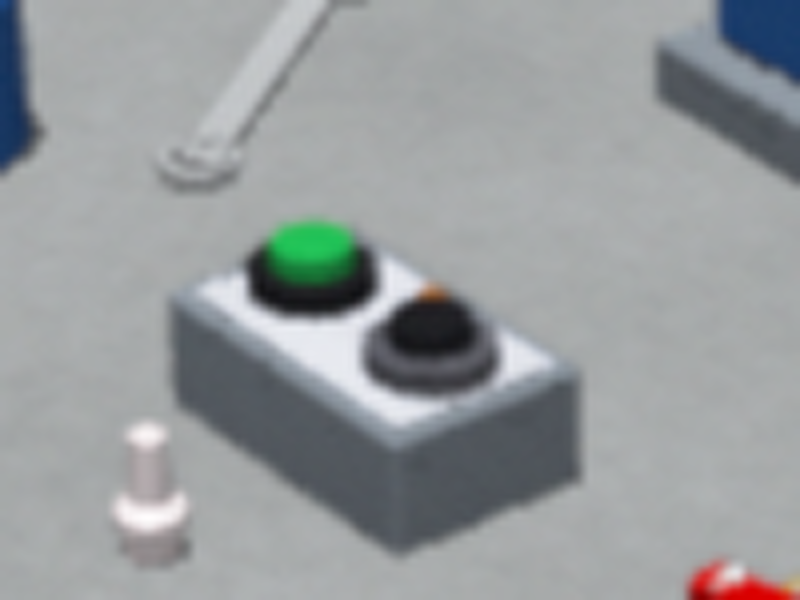

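```bash
python3 -c "
from h import *
for n,(fx,fy,x0,y0) in {'s0c':(8,7.5,210,160),'s7':(5,4.6,180,140),'s10':(8,7.5,210,160)}.items():
  im=cv2.imread(f'pics/{n}.png');h=cv2.cvtColor(im,cv2.COLOR_BGR2HSV);m=cv2.inRange(h,(50,110,40),(85,255,255))
  out=[]
  for X in (244,245,246,247,248,250,252,253,254):
    c=m[:,int((X-x0+.5)*fx)];r=np.where(c[int((180-y0)*fy):int((205-y0)*fy)])[0]/fy+180
    out.append((X,round(r.min(),1),round(r.max(),1)) if len(r) else (X,))
  print(n,out)
"
```

```text
s0c [(244, np.float64(191.1), np.float64(196.9)), (245, np.float64(190.3), np.float64(197.6)), (246, np.float64(190.0), np.float64(198.0)), (247, np.float64(189.9), np.float64(198.1)), (248, np.float64(189.7), np.float64(198.1)), (250, np.float64(189.7), np.float64(198.1)), (252, np.float64(190.4), np.float64(197.5)), (253, np.float64(191.1), np.float64(196.9)), (254, np.float64(193.2), np.float64(195.6))]
s7 [(244, np.float64(191.7), np.float64(197.2)), (245, np.float64(190.9), np.float64(197.6)), (246, np.float64(190.4), np.float64(198.0)), (247, np.float64(190.4), np.float64(198.3)), (248, np.float64(190.2), np.float64(198.3)), (250, np.float64(190.2), np.float64(198.3)), (252, np.float64(190.9), np.float64(197.6)), (253, np.float64(191.5), np.float64(197.0)), (254, np.float64(192.6), np.float64(196.1))]
s10 [(244, np.float64(192.7), np.float64(197.2)), (245, np.float64(192.4), np.float64(197.9)), (246, np.float64(192.3), np.float64(198.3)), (247, np.float64(192.5), np.float64(198.3)), (248, np.float64(193.5), np.float64(198.3)), (250, np.float64(194.5), np.float64(198.3)), (252, np.float64(193.1), np.float64(197.6)), (253, np.float64(192.5), np.float64(197.1)), (254, np.float64(193.5), np.float64(196.1))]
```

{"method": "play_rows", "body": {
  "moves": [
    {"claw": 0.5,"linear": [0,0,3],"turn": [0,0,0]},
    {"claw": 0.5,"linear": [0,0,3],"turn": [0,0,0]},
    {"claw": 0.5,"linear": [0,0,3],"turn": [0,0,0]},
    {"claw": 0.5,"linear": [0,0,3],"turn": [0,0,0]}
  ]
}}

```text
time_s: 12.45
ee_pos: [0.5807, 0.1731, 0.0656]
eef_rot: [3.14, 0.0, 1.572]
force: [-12.7, -2.7, 29.7]
grip_width: 0.047
```

```bash
python3 -c "
from h import *
st();print(get_obs()['moment'])
im=vision.camera('side');cv2.imwrite('pics/s11raw.png',im)
h=cv2.cvtColor(im,cv2.COLOR_BGR2HSV);m=cv2.inRange(h,(50,110,40),(85,255,255));print(m[185:204,240:260]//255)"
```

```text
12.45 pos [0.5807 0.1731 0.0656] rot [3.14  0.    1.572] F [-12.7  -2.7  29.7] w 0.047
[-0.74375581  3.27877793  0.08482951]
[[0 0 0 0 0 0 0 0 0 0 0 0 0 0 0 0 0 0 0 0]
 [0 0 0 0 0 0 0 0 0 0 0 0 0 0 0 0 0 0 0 0]
 [0 0 0 0 0 0 0 0 0 0 0 0 0 0 0 0 0 0 0 0]
 [0 0 0 0 0 0 0 0 0 0 0 0 0 0 0 0 0 0 0 0]
 [0 0 0 0 0 0 0 0 0 0 0 0 0 0 0 0 0 0 0 0]
 [0 0 0 0 0 0 0 0 0 0 0 0 0 0 0 0 0 0 0 0]
 [0 0 0 0 0 0 0 0 0 0 0 0 0 0 0 0 0 0 0 0]
 [0 0 0 0 0 1 1 0 0 0 0 0 0 1 0 0 0 0 0 0]
 [0 0 0 0 1 1 1 1 1 0 0 0 1 1 1 0 0 0 0 0]
 [0 0 0 1 1 1 1 1 1 1 0 0 1 1 1 0 0 0 0 0]
 [0 0 0 1 1 1 1 1 1 1 1 1 1 1 1 0 0 0 0 0]
 [0 0 0 0 1 1 1 1 1 1 1 1 1 1 0 0 0 0 0 0]
 [0 0 0 0 0 1 1 1 1 1 1 1 1 0 0 0 0 0 0 0]
 [0 0 0 0 0 0 0 0 0 0 0 0 0 0 0 0 0 0 0 0]
 [0 0 0 0 0 0 0 0 0 0 0 0 0 0 0 0 0 0 0 0]
 [0 0 0 0 0 0 0 0 0 0 0 0 0 0 0 0 0 0 0 0]
 [0 0 0 0 0 0 0 0 0 0 0 0 0 0 0 0 0 0 0 0]
 [0 0 0 0 0 0 0 0 0 0 0 0 0 0 0 0 0 0 0 0]
 [0 0 0 0 0 0 0 0 0 0 0 0 0 0 0 0 0 0 0 0]]
```

```bash
python3 -c "
from h import *
im=cv2.imread('pics/s11raw.png')
cv2.imwrite('pics/s11c.png',cv2.resize(im[170:210,230:280],None,fx=15,fy=15,interpolation=2))
a=cv2.imread('pics/side9.png')
# side9 crop origin (180,140) scale 5,4.6
b=a[int(30*4.6):int(70*4.6),50*5:100*5];cv2.imwrite('pics/side9c.png',cv2.resize(b,(750,600),interpolation=2))
for nm,e in(('side9',(.5805,.1731,.0904)),('s11',(.5807,.1731,.0656)),('s11 at 62',(.5807,.1731,.062))):
  print(nm,((proj('side',[[e[0]-.0235-dx,e[1]+dy,e[2]] for dx in(0,.0125) for dy in(-.008,.008)])-[230,170])*15).round(0).tolist())
"
```

```text
side9 [[331.0, 227.0], [282.0, 191.0], [273.0, 248.0], [224.0, 212.0]]
s11 [[335.0, 346.0], [286.0, 309.0], [278.0, 367.0], [229.0, 330.0]]
s11 at 62 [[336.0, 363.0], [286.0, 326.0], [278.0, 384.0], [229.0, 347.0]]
```

View pics/s11c.png

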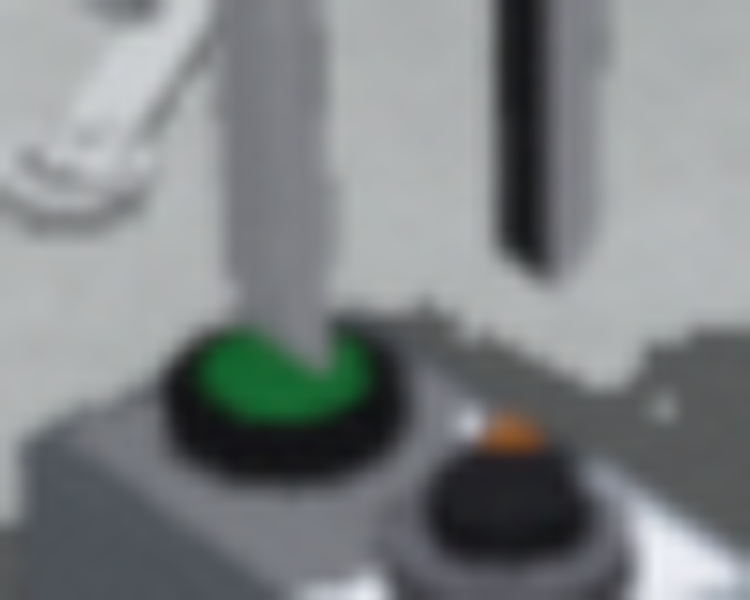

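View pics/side9c.png

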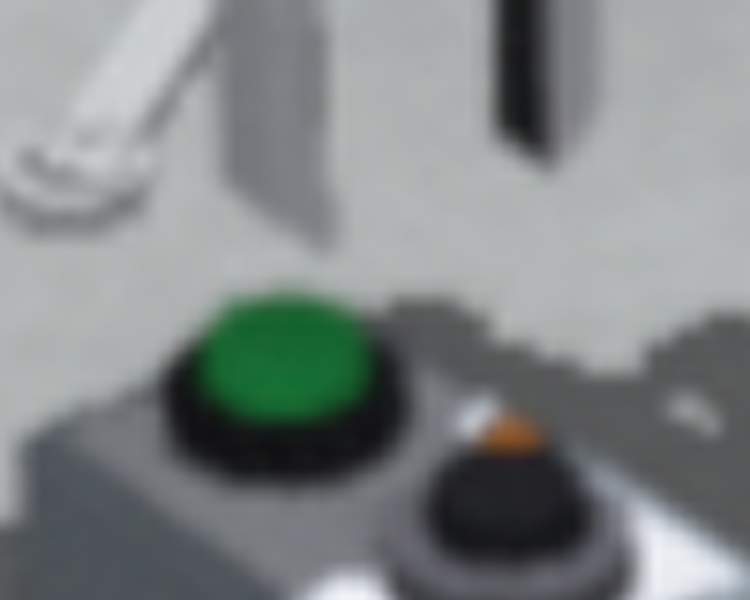

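```bash
python3 -c "
from h import *
for n in('side9c','s11c'):
  im=cv2.imread(f'pics/{n}.png').astype(float);g=im[:,:,1]-np.maximum(im[:,:,2],0)
  g=cv2.GaussianBlur(g,(0,0),3)
  o=[]
  for x in list(range(200,240,8))+list(range(336,376,6)):
    c=g[250:450,x];r=np.where(c>32)[0]
    o.append((x,250+r.min(),250+r.max()) if len(r) else (x,))
  print(n,g.max(),[tuple(map(int,t)) for t in o])
"
```

```text
side9c 90.37405552099034 [(200, 353, 381), (208, 331, 394), (216, 320, 401), (224, 311, 407), (232, 305, 412), (336, 305, 411), (342, 308, 408), (348, 311, 405), (354, 317, 401), (360, 325, 397), (366, 339, 386), (372,)]
s11c 84.30104676124195 [(200, 365, 381), (208, 350, 394), (216, 343, 402), (224, 338, 409), (232, 334, 412), (336, 346, 412), (342, 340, 409), (348, 339, 407), (354, 340, 403), (360, 346, 397), (366, 357, 388), (372,)]
```

Away from the finger, the green top edge has dropped 27-28 zoomed px (about 1.87 px), which is what 6 mm of travel predicts. With the stiff stop at 30 N, the button is fully down. I'll release and check.

{"method": "play_rows", "body": {
  "moves": [
    {"claw": 0.5,"linear": [0,0,-10],"turn": [0,0,0]},
    {"claw": 0.5,"linear": [0,0,-40],"turn": [0,0,0]},
    {"claw": 0.5,"linear": [0,0,-90],"turn": [0,0,0]},
    {"claw": 0.5,"linear": [40,0,-130],"turn": [0,0,0]},
    {"claw": 0.5,"linear": [90,-20,-140],"turn": [0,0,0]},
    {"claw": 0.5,"linear": [140,-40,-140],"turn": [0,0,0]},
    {"claw": 0.5,"linear": [180,-60,-140],"turn": [0,0,0]},
    {"claw": 0.5,"linear": [180,-60,-140],"turn": [0,0,0]}
  ]
}}

```text
time_s: 13.5
ee_pos: [0.5189, 0.3554, 0.2052]
eef_rot: [3.141, 0.0, 1.575]
force: [0.3, -0.4, -0.5]
grip_width: 0.0466
```

```bash
python3 -c "
from h import *
st()
im=vision.camera('side');cv2.imwrite('pics/s12.png',im)
cv2.imwrite('pics/s12c.png',cv2.resize(im[170:310,225:365],None,fx=4.2,fy=4.2,interpolation=2))
t=vision.camera('top');cv2.imwrite('pics/t12.png',t)
a=cv2.imread('pics/side0.png')
for n,i in(('before',a),('after',im)):
  h=cv2.cvtColor(i,cv2.COLOR_BGR2HSV);g=cv2.inRange(h,(50,110,40),(85,255,255))[185:204,240:260];r=cv2.inRange(h,(0,150,60),(8,255,255))[225:275,285:345]
  for m in(g,r): M=cv2.moments(m,True);print(n,M['m00'],M['m10']/M['m00'],M['m01']/M['m00'])
d=cv2.absdiff(a,im)[170:400,200:450].max(2);print('changed px',(d>60).sum())
"
```

```text
13.5 pos [0.5189 0.3554 0.2052] rot [3.141 0.    1.575] F [ 0.3 -0.4 -0.5] w 0.0466
before 82.0 8.5 8.536585365853659
before 584.0 31.426369863013697 23.616438356164384
after 82.0 8.5 8.536585365853659
after 591.0 31.35532994923858 23.697123519458543
changed px 644
```

View pics/s12.png

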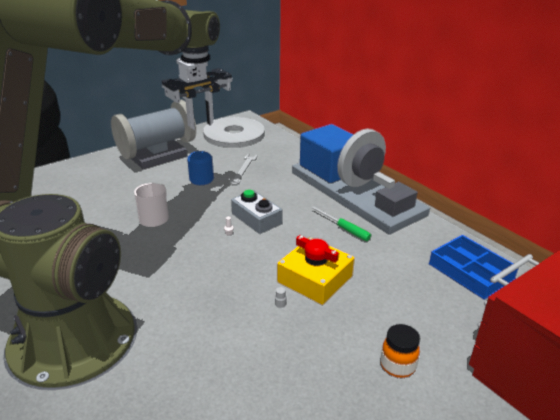

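View pics/t12.png

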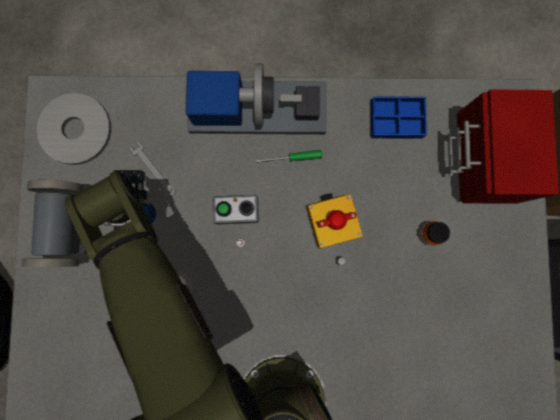

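Everything is back at rest: the green mask is identical to before and the red one nearly so. One check disagreed: the hard stop read about 65.7 mm instead of 62 mm. There's time left, so I'll press once more in small steps to get the force against height and settle the travel.

```bash
python3 -c "
from h import *
print(delta([.5805,.173,.20],np.pi/2))"
```

```text
(array([-179.9,   59.8,    5.4]), array([0.001, 0.   , 0.001]))
```

{"method": "play_rows", "body": {
  "moves": [
    {"claw": 0.5,"linear": [-45,15,0],"turn": [0,0,0]},
    {"claw": 0.5,"linear": [-90,30,0],"turn": [0,0,0]},
    {"claw": 0.5,"linear": [-135,45,0],"turn": [0,0,0]},
    {"claw": 0.5,"linear": [-180,60,0],"turn": [0,0,0]},
    {"claw": 0.5,"linear": [-180,60,45],"turn": [0,0,0]},
    {"claw": 0.5,"linear": [-180,60,90],"turn": [0,0,0]},
    {"claw": 0.5,"linear": [-180,60,125],"turn": [0,0,0]},
    {"claw": 0.5,"linear": [-180,60,125],"turn": [0,0,0]}
  ]
}}

```text
time_s: 14.6
ee_pos: [0.5799, 0.1713, 0.0783]
eef_rot: [-3.138, 0.002, 1.571]
force: [-0.0, -0.4, 0.5]
grip_width: 0.047
```

```bash
python3 -c "
from h import *
st();print(delta([.5805-.004,.173,.073],np.pi/2))"
```

```text
14.6 pos [0.5799 0.1713 0.0783] rot [-3.138e+00  2.000e-03  1.571e+00] F [-0.  -0.4  0.5] w 0.047
(array([ 1.7, -3.4,  5.3]), array([-0.003,  0.002, -0.   ]))
```

{"method": "play_rows", "body": {
  "moves": [
    {"claw": 0.5,"linear": [2,-3,5],"turn": [0,0,0]},
    {"claw": 0.5,"linear": [2,-3,5],"turn": [0,0,0]},
    {"claw": 0.5,"linear": [2,-3,5],"turn": [0,0,0]}
  ]
}}

```text
time_s: 14.98
ee_pos: [0.5773, 0.1733, 0.0743]
eef_rot: [-3.14, 0.001, 1.571]
force: [0.4, -0.5, 0.2]
grip_width: 0.0468
```

{"method": "play_rows", "body": {
  "moves": [
    {"claw": 0.5,"linear": [0,0,1.5],"turn": [0,0,0]},
    {"claw": 0.5,"linear": [0,0,1.5],"turn": [0,0,0]},
    {"claw": 0.5,"linear": [0,0,1.5],"turn": [0,0,0]}
  ]
}}

```text
time_s: 15.35
ee_pos: [0.5773, 0.1734, 0.0729]
eef_rot: [-3.14, 0.001, 1.571]
force: [0.8, -0.4, -0.3]
grip_width: 0.0471
```

{"method": "play_rows", "body": {
  "moves": [
    {"claw": 0.5,"linear": [0,0,1.5],"turn": [0,0,0]},
    {"claw": 0.5,"linear": [0,0,1.5],"turn": [0,0,0]},
    {"claw": 0.5,"linear": [0,0,1.5],"turn": [0,0,0]}
  ]
}}

```text
time_s: 15.72
ee_pos: [0.5774, 0.1734, 0.0715]
eef_rot: [-3.14, 0.001, 1.571]
force: [0.3, -0.6, 1.8]
grip_width: 0.0467
```

{"method": "play_rows", "body": {
  "moves": [
    {"claw": 0.5,"linear": [0,0,1.5],"turn": [0,0,0]},
    {"claw": 0.5,"linear": [0,0,1.5],"turn": [0,0,0]},
    {"claw": 0.5,"linear": [0,0,1.5],"turn": [0,0,0]}
  ]
}}

```text
time_s: 16.1
ee_pos: [0.5774, 0.1734, 0.07]
eef_rot: [-3.14, 0.001, 1.571]
force: [-0.3, -0.5, 2.4]
grip_width: 0.0473
```

{"method": "play_rows", "body": {
  "moves": [
    {"claw": 0.5,"linear": [0,0,1.5],"turn": [0,0,0]},
    {"claw": 0.5,"linear": [0,0,1.5],"turn": [0,0,0]},
    {"claw": 0.5,"linear": [0,0,1.5],"turn": [0,0,0]}
  ]
}}

```text
time_s: 16.48
ee_pos: [0.5774, 0.1734, 0.0686]
eef_rot: [-3.14, 0.001, 1.571]
force: [-0.9, -0.2, 3.6]
grip_width: 0.0471
```

{"method": "play_rows", "body": {
  "moves": [
    {"claw": 0.5,"linear": [0,0,1.5],"turn": [0,0,0]},
    {"claw": 0.5,"linear": [0,0,1.5],"turn": [0,0,0]},
    {"claw": 0.5,"linear": [0,0,1.5],"turn": [0,0,0]}
  ]
}}

```text
time_s: 16.85
ee_pos: [0.5775, 0.1734, 0.0671]
eef_rot: [-3.14, 0.001, 1.571]
force: [-0.6, -1.3, 4.2]
grip_width: 0.0465
```

Contact starts at a reading of about 72 mm and the spring rises to 4-5 N by 66-67 mm. That is the full 6 mm travel, so the reading has an offset here. I'll push to the bottom once, hold, and release.

{"method": "play_rows", "body": {
  "moves": [
    {"claw": 0.5,"linear": [0,0,2],"turn": [0,0,0]},
    {"claw": 0.5,"linear": [0,0,2.5],"turn": [0,0,0]},
    {"claw": 0.5,"linear": [0,0,2.5],"turn": [0,0,0]},
    {"claw": 0.5,"linear": [0,0,2.5],"turn": [0,0,0]}
  ]
}}

```text
time_s: 17.35
ee_pos: [0.5776, 0.1735, 0.0659]
eef_rot: [-3.141, 0.001, 1.571]
force: [-5.8, -0.9, 16.8]
grip_width: 0.0474
```

{"method": "play_rows", "body": {
  "moves": [
    {"claw": 0.5,"linear": [0,0,-10],"turn": [0,0,0]},
    {"claw": 0.5,"linear": [0,0,-40],"turn": [0,0,0]},
    {"claw": 0.5,"linear": [0,0,-90],"turn": [0,0,0]},
    {"claw": 0.5,"linear": [40,0,-130],"turn": [0,0,0]},
    {"claw": 0.5,"linear": [90,-20,-140],"turn": [0,0,0]},
    {"claw": 0.5,"linear": [140,-40,-140],"turn": [0,0,0]},
    {"claw": 0.5,"linear": [180,-60,-140],"turn": [0,0,0]},
    {"claw": 0.5,"linear": [180,-60,-140],"turn": [0,0,0]}
  ]
}}

```text
time_s: 18.35
ee_pos: [0.5162, 0.3559, 0.2053]
eef_rot: [-3.14, 0.001, 1.574]
force: [1.1, -0.5, 0.1]
grip_width: 0.0472
```

```bash
python3 -c "
from h import *
st()
im=vision.camera('side');cv2.imwrite('pics/s13.png',im)
b=cv2.imread('pics/s12.png');a=cv2.imread('pics/side0.png')
print('diff vs s12',(cv2.absdiff(b,im).max(2)>60).sum())
for n,i in(('before',a),('after',im)):
  h=cv2.cvtColor(i,cv2.COLOR_BGR2HSV);g=cv2.inRange(h,(50,110,40),(85,255,255))[185:204,240:260];r=cv2.inRange(h,(0,150,60),(8,255,255))[225:275,285:345]
  for m in(g,r): M=cv2.moments(m,True);print(n,M['m00'],M['m10']/M['m00'],M['m01']/M['m00'])
"
```

```text
18.35 pos [0.5162 0.3559 0.2053] rot [-3.140e+00  1.000e-03  1.574e+00] F [ 1.1 -0.5  0.1] w 0.0472
diff vs s12 4
before 82.0 8.5 8.536585365853659
before 584.0 31.426369863013697 23.616438356164384
after 82.0 8.5 8.536585365853659
after 575.0 31.21391304347826 23.589565217391304
```

View pics/s13.png

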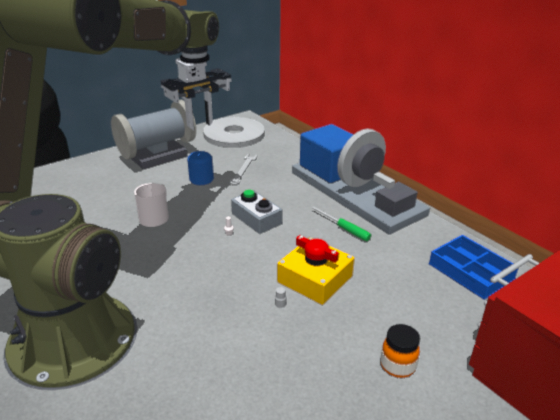

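Everything looks as it did at the start, and the arm touches nothing. I'm handing in.

```bash
python3 -c "
from station import hand_in
print(hand_in())"
```

```text
the job is handed in; nothing more can be done
None
```

The emergency stop test is done and handed in at about 18 s of the 54 s allowed; the hand-in gave no verdict.

- **Stop button in:** I pressed the mushroom with closed fingertips. It bottomed at 98.0 mm under 17 N, and the picture showed it staying latched.
- **Twist and release:** I pushed the left ear round to about 0.7 rad with the closed fingers against its one face. It sprang out, and after I backed off the picture showed the ears back at rest.
- **Green reset button:** I pressed it three times, each time to a hard stop, and let it up. The first press used closed fingers. It reached 55 N, with about 29 N of it sideways, so I switched to a single finger for the other two.
- **Last checks:** In the final side picture the green button was exactly as at the start. The red head was within a fraction of a pixel, and the black button and loose things looked unmoved. The wrist force was about 1 N, which is sensor noise.

**One check disagreed:** at the green button the measured height at the hard stop was about 66 mm, not the expected 62 mm. A slow press showed contact at about 72 mm and the spring rising to 4–5 N over about 6 mm. The picture also showed roughly 4–6 mm of travel. I take this as a height offset of about 4 mm there, with the button fully down; I did not find the cause.

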